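# Set the kitchen tap to fill the pot with cold water

### The job

Get the kitchen tap ready to fill the pot with cold water: with a finger, push the spout round until its outlet is over the middle of the deep straight-sided pot standing in the sink, and push the mixer lever on top of the tap sideways all the way to the robot's right (cold). Do not lift the lever, which would start the water, do not grip or force the tap, and leave the pot and everything else where it stands.

Things in the scene. Friction and masses are not known exactly. Their poses are not given: they have to be found in the camera images.
- tap_axis (a point): point on the tap's upright axis (spout and lever turn about it), 3 mm above the counter, behind and between the two sink bowls. Frame: -x towards the robot's side, +y left, z up; the whole counter may be turned by up to 0.12 rad. Counter top z = 0; bowls 330 mm (x) by 340 mm (y), floors 145 mm below the counter, centres at x -200, y +180 and -180 mm
- spout_outlet (a point): underside of the spout's outlet, 240 mm from the tap's axis, 108 mm above the counter. The spout is a steel tube 22 mm thick rising straight from the tap's body (centre 72 mm above the counter at 15 mm from the axis) to 140 mm at 195 mm and 145 mm at 215 mm from the axis, then bending down to the outlet (25 mm thick)
- spout (a joint): swing of the spout about the tap's axis, rad: 0 points along -x of tap_axis (between the bowls), positive swings the outlet to the right (towards -y), stops at -1.2 and 1.2. Stiff, stays where it is left: about 0.3 N m, or 2 N on the tube at 185 mm from the axis
- lever_tip (a point): tip of the mixer lever, 115 mm from the tap's axis, 168 mm above the counter: a flat steel blade on the cap on top of the tap, 9 mm thick, 17 mm wide (23 mm for the last 32 mm), sloping up towards its tip at 0.30 rad; its middle is 159 mm above the counter at 85 mm from the axis. The spout's tube passes 30 mm or more below it
- lever (a joint): sideways turn of the mixer lever about the tap's axis, rad: 0 points along -x of tap_axis, positive turns its tip to the right (towards -y, cold), stops at -0.9 (hot) and 0.9 (fully cold). About 0.12 N m, stays where it is left, turns on its own without the spout
- lever_lift (a joint): raising of the mixer lever about its root, rad: 0 fully down (water off, as at the start), grows to 0.45 as its tip is raised (water on)
- pot: the pot to be filled: deep straight-sided steel pot, 170 mm across and 130 mm high, with two loop handles near the rim (231 mm over them), standing on the floor of one of the two bowls (left or right). Origin: centre of its underside, z axis up, handles along its x axis. Its middle lies 205 to 275 mm from the tap's axis, so the spout reaches over it to within 36 mm of its middle
- mixing_bowl: bystander: flared steel mixing bowl, 210 mm across and 85 mm high, without handles, in the other sink bowl. Origin: centre of its underside
- tumbler: bystander: clear tumbler, 68 mm across and 100 mm high, in the near outer corner of the left sink bowl. Origin: centre of its underside
- mug: bystander: white mug, 80 mm across and 92 mm high, on the steel deck left of the tap. Origin: centre of its underside
- soap: bystander: soap pump bottle, 56 mm across and 170 mm high, on the steel deck right of the tap. Origin: centre of its underside
- plate: bystander: white plate, 170 mm across, on the counter right of the sink. Origin: centre of its underside
- brush: bystander: white dish brush about 225 mm long with a round head, lying on the counter left of the sink. Origin: on the handle, 72 mm from the head's middle

How it is judged:
By the outcome, as a careful person would: the job done as asked, in the order asked, and still so for the second after the job is handed in, with the robot touching nothing.
It also fails if it takes over 58 s, if anything falls off the work surface, if the arm or the gripper's body presses on something with over 40 N, if the wrist force passes 120 N, or if a joint passes its speed limit or range.

### The arm

A 7-joint arm with a two-finger parallel gripper is mounted at the origin on the work surface. World frame = base frame: x ahead of the robot, y to its left, z up, the work surface at z = 0. Lengths are in m, angles in rad, forces in N, time in s.
With the tool pointing down it reaches from about 0.35 to 0.9 m from the base axis. Payload 7.2 kg.
Tool frame: the origin (TCP) lies on the centre line of the jaws, within the pads' length; the fingertips stand 11 mm ahead of it and the grasp point (between the pads) lies 8 mm behind it; z points along the fingers, y is the line along which they close (so a half turn about z gives the same grasp; the last joint's range is limited). The gripper opens to 88 mm and grips with 3 to 60 N. Pads are 20 mm wide; open, the fingers measure 115 mm over their backs; the gripper's body (75 mm by 178 mm) begins 61 mm behind the grasp point.
Start: joints at [1.036, 0.411, -0.013, 1.596, 0.006, 1.134, -0.082], TCP at [0.281, -0.558, 0.234] pointing down, gripper open.
Joint ranges: [-2.95, 2.95], [-0.29, 1.99], [-1.47, 1.44], [0.14, 2.54], [-1.03, 4.17], [0.13, 1.85], [-2.86, 2.86]. Speed limits (rad/s): [2.39, 2.39, 3.01, 3.01, 3.14, 3.14, 3.14].

### API

Orientations are given as a unit quaternion [x, y, z, w].
In Python, from cell import bot gives the robot as it stands.
- The arm moves only by the tool move_arm, never from a script. Its argument "targets" is a list of rows, each a list of 7 numbers: the turn, a rotation vector about the tool's x, y, z in degrees, then the shift along the tool's x, y, z in m, then the closure, from 0 (fully open) to 1 (shut). A call has 1 to 10 rows; each row is the pose to reach, as a shift and turn from the pose commanded when the call began, along the tool's axes at that moment; what a row does not reach only later rows make up. A row lasts 1/10 s, in which the tool goes at most 50 mm and 8.59 degrees, less where a joint would pass 70% of its speed; a pose out of reach is approached as far as the arm can. A call with a gripper value outside its range is refused whole. The fingers move at their own pace and stop on an object; the grip force is fixed at half the most. Time passes only in rows, so rows that repeat a pose let the fingers close. It gives the time, the measured TCP pose, the force, the opening and the grip force at its end, in the units of the state.
- bot.sense(): the state, without advancing time (a new reading comes with each control period).
- bot.capture(name): name is "side" or "top" or "wrist"; returns a dict with "color" (480x640x3 uint8, red, green, blue), "range_z" (480x640 float32, m along the optical axis (not along the pixel's ray), 0 where there is no reading), "K" (3x3 intrinsics, pixels), "pose" (4x4, takes a point from camera to world coordinates). Camera axes: x right, y up, looking along -z (the intrinsics and any distortion apply to the point x, -y, -z); pixel columns grow to the right and rows downward; lengths in m; the calibration is good to about 2 mm. A picture is of the moment at which its call begins.
- bot.close_job(): hands the job in; it is judged then, once.
The state is a dict: "t": time; "joint_positions": joint angles; "dq": joint speeds; "effort": joint torques, N m; "position": TCP position; "tool_rot": TCP orientation; "force": force on the tool from outside, world axes, zero at the start; "moment": the same for the moment, N m; "gripper_width": finger opening in m; "grasp_force": force on a finger pad.
Only numpy, scipy, OpenCV 4.12 (cv2) and the standard library are available. Lean on these libraries where they do the work, as an engineer would, in place of code of your own. Each camera call takes 0.05 s, during which the arm holds its last target. There are 200 camera calls.

## Working session

There is one attempt and no reset: what is moved stays moved. The work goes in short steps, Python scripts to look and compute and a tool call to move; the robot and the scene stay as the last step left them, time stands still between calls to the robot, and variables do not carry over. Pictures are saved under pics/ and viewed, at most 10 in all, crops included, and the job is handed in when it is done.

Besides the shell and the picture viewer there is one more tool, called after "Request:" in YAML: its name, and indented under it one key for each argument. move_arm: Moves the arm, as the interface text tells. Its arguments: {"type":"object","properties":{"targets":{"type":"array"}},"required":["targets"]}

```bash
mkdir -p pics
cat > h.py <<'E'
import numpy as np,cv2
from cell import bot
def grab(n,f):
    c=bot.capture(n); np.savez(f'{f}.npz',**c); cv2.imwrite(f'pics/{f}.png',c['color'][:,:,::-1]); return c
def load(f): return dict(np.load(f'{f}.npz'))
def pt(c,u,v,r=None):
    z=float(c['range_z'][v,u]) if r is None else r
    K=c['K']; p=np.array([(u-K[0,2])/K[0,0]*z,-(v-K[1,2])/K[1,1]*z,-z,1]); return (c['pose']@p)[:3]
def cloud(c):
    v,u=np.mgrid[:480,:640]; z=c['range_z'];K=c['K']
    p=np.stack([(u-K[0,2])/K[0,0]*z,-(v-K[1,2])/K[1,1]*z,-z,np.ones_like(z)],-1); return (p@c['pose'].T)[...,:3]
E
python3 - <<'E'
from h import *
for n in('top','side'):
    c=grab(n,n+'0'); print(n,c['pose'].round(3).tolist(),c['K'].round(1).tolist(),{k for k in c})
s=bot.sense(); print(s)
E
```

```text
top [[-0.02, 0.998, -0.057, 0.435], [-1.0, -0.02, -0.014, -0.018], [-0.015, 0.056, 0.998, 1.599], [0.0, 0.0, 0.0, 1.0]] [[546.0, 0.0, 313.2], [0.0, 546.0, 242.3], [0.0, 0.0, 1.0]] {'range_z', 'color', 'K', 'pose'}
side [[0.98, 0.118, -0.163, 0.22], [-0.2, 0.525, -0.827, -1.523], [-0.012, 0.843, 0.538, 1.028], [0.0, 0.0, 0.0, 1.0]] [[531.0, 0.0, 326.3], [0.0, 531.0, 238.3], [0.0, 0.0, 1.0]] {'range_z', 'color', 'K', 'pose'}
{'t': 0.1, 'joint_positions': array([ 1.03579972,  0.41179248, -0.01271106,  1.59692166,  0.00563036,
        1.13430002, -0.08222218]), 'dq': array([ 0.0001022 , -0.00197353,  0.00053958, -0.0021431 , -0.00180602,
       -0.00095253, -0.00060191]), 'effort': array([ 2.96997678e-03, -5.89093745e+01,  6.44055828e-01, -2.91707236e+01,
       -5.37801557e-02,  1.44323747e-02,  7.20756702e-05]), 'position': array([ 0.28103718, -0.55777973,  0.2329261 ]), 'tool_rot': array([ 9.72884208e-01,  2.31291674e-01, -2.20613024e-04, -6.56881555e-04]), 'force': array([ 0.5103392 , -0.34782164,  0.26444626]), 'moment': array([-0.00790032,  0.00747934, -0.02823059]), 'grasp_force': 0.0, 'gripper_width': 0.08784697475564121}
```

View pics/top0.png

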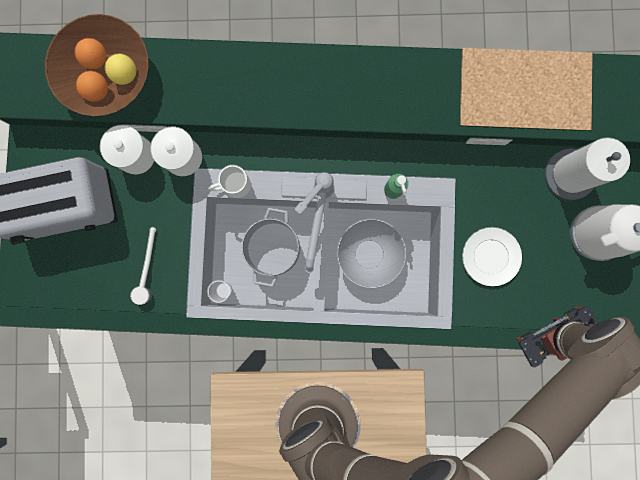

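View pics/side0.png

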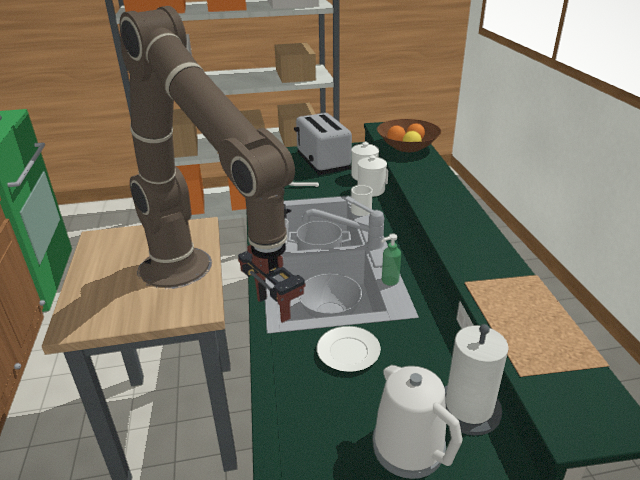

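The top view shows the tap's cap at about (323,180), the spout running to its outlet at about (310,268), and the lever tip at about (298,210) on the hot side. The pot is in the left bowl at about (270,247), and the mixing bowl is in the right one.

Run:
```python
from h import *
c=load('top0'); im=c['color'][160:300,200:410,::-1]
cv2.imwrite('pics/crop0.png',cv2.resize(im,None,fx=3.8,fy=3.8,interpolation=cv2.INTER_CUBIC))
P=cloud(c)
for n,u,v in[('counter',470,300),('deck',290,187),('deckR',375,187),('cap',323,180),('lever',310,195),('tip',300,209),('sp',319,225),('sp',312,255),('out',310,266),('potrim',244,247),('potfloor',270,247),('bowl floor',232,300)]:
    print(n,P[v,u].round(3))
# corners of steel sink outer
for u,v in[(196,170),(455,179),(451,328),(187,316)]: print('corner',P[v,u].round(3))
s=load('side0')
Q=cloud(s)
for n,u,v in[('cap',376,214),('pot far rim',322,223),('out',311,222)]: print('S',n,Q[v,u].round(3))
```

```text
counter [ 0.349 -0.449 -0.001]
deck [0.689 0.068 0.012]
deckR [ 0.685 -0.182  0.001]
cap [ 0.685 -0.028  0.141]
lever [0.643 0.008 0.157]
tip [0.604 0.034 0.174]
sp [ 0.566 -0.015  0.12 ]
sp [0.484 0.005 0.154]
out [0.455 0.011 0.151]
potrim [ 0.519  0.214 -0.052]
potfloor [ 0.522  0.143 -0.136]
bowl floor [ 0.355  0.269 -0.149]
corner [0.745 0.343 0.017]
corner [ 0.703 -0.416  0.005]
corner [ 0.269 -0.392 -0.005]
corner [ 0.318  0.377 -0.002]
S cap [ 0.682 -0.044  0.138]
S pot far rim [ 0.546  0.213 -0.029]
S out [ 0.5    0.198 -0.01 ]
```

View pics/crop0.png

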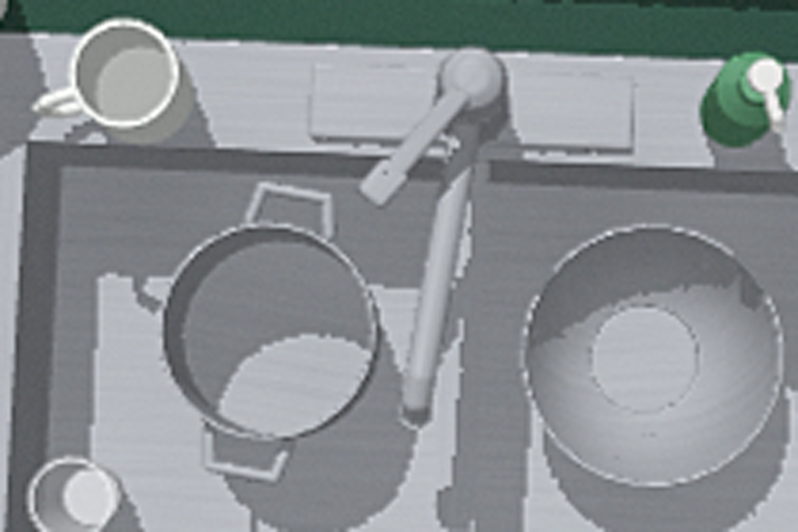

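```bash
cat >> h.py <<'E'
def rp(c,u,v,z):
    a=c['pose'][:3,3]; b=pt(c,u,v,1.0); d=b-a; return a+d*(z-a[2])/d[2]
E
python3 - <<'E'
from h import *
c=load('top0'); g=lambda x,y,z:rp(c,200+(x+.5)/3.8-.5,160+(y+.5)/3.8-.5,z)
P=cloud(c)
# pot from cloud: rim points
B=P[205:300,235:308].reshape(-1,3); R=B[(B[:,2]>-0.03)&(B[:,2]<0.005)]
print('rim n',len(R),np.median(R[:,2]))
pot=g(271.5,332,-.015); print('pot',pot)
ax=g(472,79,.14); print('axis',ax)
print('outlet',g(416,408,.145),'lever tip',g(378,190,.172), 'mid tube',g(440,270,.12))
# corners for yaw
for a in [(310,64),(632,76)]: print(g(*a,.003))
a=ax[:2]
for n,p in [('out',g(416,408,.145)),('mid',g(440,270,.12)),('tip',g(378,190,.172)),('pot',pot)]:
    d=p[:2]-a; print(n,np.hypot(*d),np.arctan2(-d[1],-d[0]))
# refine axis: cap points
C=P[165:200,310:340].reshape(-1,3);C=C[C[:,2]>.12]; print('cap cloud',C.min(0),C.max(0),np.median(C,0))
E
```

```text
rim n 324 -0.019461402368213476
pot [ 0.51551892  0.12893296 -0.015     ]
axis [ 0.68443112 -0.03019278  0.14      ]
outlet [0.45221864 0.01385233 0.145     ] lever tip [0.60302684 0.03665635 0.172     ] mid tube [ 0.55072533 -0.00464312  0.12      ]
[0.72235081 0.09419317 0.003     ]
[ 0.70743888 -0.15524259  0.003     ]
out 0.23635272260899712 -0.18744912700398364
mid 0.13612502774095647 -0.18881249134085898
tip 0.10533499944618811 -0.6875342795810734
pot 0.2320610516961206 -0.755573694679659
cap cloud [ 0.43516314 -0.05523016  0.12036786] [0.7074923  0.00777764 1.59926276] [ 0.67658704 -0.02484664  0.14060478]
```

Request:
move_arm:
  targets:
    - [0,0,50,0.388,-0.351,-0.03,1]
    - [0,0,50,0.388,-0.351,-0.03,1]
    - [0,0,50,0.388,-0.351,-0.03,1]
    - [0,0,50,0.388,-0.351,-0.03,1]
    - [0,0,50,0.388,-0.351,-0.03,1]
    - [0,0,50,0.388,-0.351,-0.03,1]
    - [0,0,50,0.388,-0.351,-0.03,1]
    - [0,0,50,0.388,-0.351,-0.03,1]
    - [0,0,50,0.388,-0.351,-0.03,1]
    - [0,0,50,0.388,-0.351,-0.03,1]

```text
t: 1.1
position: [0.4547, -0.1079, 0.2613]
tool_rot: [0.979, -0.202, 0.0, 0.0]
force: [1.4, -0.0, 0.5]
gripper_width: 0.0114
grasp_force: 0.0
```

Request:
move_arm:
  targets:
    - [0,0,0,0,0,0,1]
    - [0,0,0,0,0,0,1]
    - [0,0,0,0,0,0,1]

```text
t: 1.4
position: [0.454, -0.111, 0.2609]
tool_rot: [0.979, -0.202, -0.0, 0.0]
force: [0.1, 0.6, -0.2]
gripper_width: 0.0009
grasp_force: 0.0
```

```bash
cat >> h.py <<'E'
from scipy.spatial.transform import Rotation as Rn
def tool(*ps):
    s=bot.sense(); R=Rn.from_quat(s['tool_rot']).as_matrix(); print('pos',s['position'].round(4),'xang',np.arctan2(R[1,0],R[0,0]).round(3),'w',s['gripper_width'].round(3),'q7',s['joint_positions'][6].round(2),'f',s['force'].round(1))
    for p in ps: print(p,(R.T@(np.array(p)-s['position'])).round(4))
E
python3 - <<'E'
from h import *
tool((.488,-.044,.126),(.5285,.0815,.126))
c=grab('wrist','w0'); print(c['pose'].round(3))
E
```

```text
Traceback (most recent call last):
  File "h.py", line 16, in tool
    s=bot.sense(); R=Rn.from_quat(s['tool_rot']).as_matrix(); print('pos',s['position'].round(4),'xang',np.arctan2(R[1,0],R[0,0]).round(3),'w',s['gripper_width'].round(3),'q7',s['joint_positions'][6].round(2),'f',s['force'].round(1))
                                                                                                                                               ^^^^^^^^^^^^^^^^^^^^^^^^
AttributeError: 'float' object has no attribute 'round'
```

```bash
sed -i "s/s\['gripper_width'\].round(3)/round(s['gripper_width'],3)/" h.py
python3 - <<'E'
from h import *
tool((.488,-.044,.26),(.488,-.044,.126),(.5285,.0815,.126))
c=grab('wrist','w0'); print(c['pose'].round(3))
E
```

```text
pos [ 0.454  -0.111   0.2609] xang -0.407 w 0.001 q7 -1.87 f [ 0.1  0.6 -0.2]
(0.488, -0.044, 0.26) [ 0.0047 -0.075   0.0009]
(0.488, -0.044, 0.126) [ 0.0047 -0.0751  0.1349]
(0.5285, 0.0815, 0.126) [-0.0078 -0.2063  0.1348]
[[-0.397  0.886  0.239  0.518]
 [-0.918 -0.384 -0.102 -0.137]
 [ 0.001 -0.26   0.965  0.412]
 [ 0.     0.     0.     1.   ]]
```

View pics/w0.png

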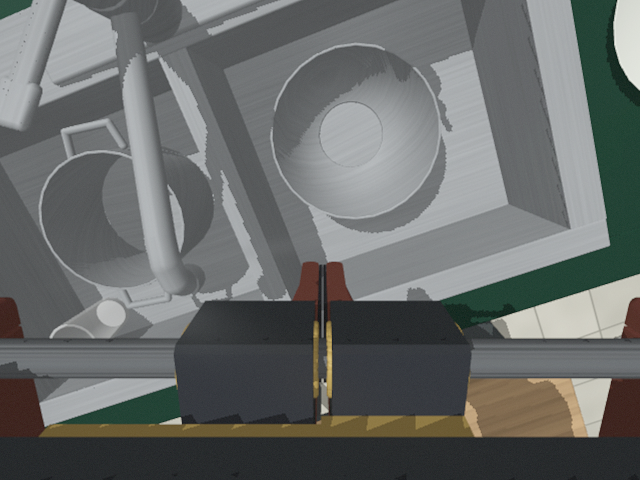

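The wrist view shows the pot's rim centred at about (127,219), the tube bending down near (178,280), the mixing bowl at (357,130) and the lever tip at (20,105). I'll check these against the top view.

Run:
```python
from h import *
a=load('top0');b=load('w0')
def tri(p,q):
    A=[];y=[]
    M=np.zeros((3,3));v=np.zeros(3)
    for c,(u,w) in((a,p),(b,q)):
        o=c['pose'][:3,3];d=pt(c,u,w,1.)-o;d/=np.linalg.norm(d);N=np.eye(3)-np.outer(d,d);M+=N;v+=N@o
    return np.linalg.solve(M,v).round(4)
t=lambda x,y:(200+(x+.5)/3.8-.5,160+(y+.5)/3.8-.5)
print('pot',tri(t(271.5,332),(127,219)),rp(b,127,219,-.015))
print('outlet',tri(t(416,408),(177,276)))
print('levertip corner R',tri(t(389,203),(21,130)))
P=cloud(b)
for u,v in[(140,80),(150,140),(160,200),(172,262)]:print(P[v,u].round(4))
```

```text
pot [ 0.5147  0.1313 -0.0442] [ 0.51285809  0.11379986 -0.015     ]
outlet [0.4549 0.0153 0.1297]
levertip corner R [0.5907 0.0297 0.178 ]
[ 0.6053 -0.0229  0.1043]
[ 0.5607 -0.0141  0.1207]
[ 0.5174 -0.0053  0.1362]
[0.4734 0.0023 0.1518]
```

Request:
move_arm:
  targets:
    - [0,0,0,0.005,-0.05,0,1]
    - [0,0,0,0.005,-0.075,0.03,1]
    - [0,0,0,0.005,-0.075,0.075,1]
    - [0,0,0,0.005,-0.075,0.12,1]
    - [0,0,0,0.005,-0.075,0.135,1]
    - [0,0,0,0.005,-0.075,0.135,1]
    - [0,0,0,0.005,-0.075,0.135,1]

```text
t: 2.15
position: [0.489, -0.044, 0.1266]
tool_rot: [0.979, -0.202, 0.0, 0.0]
force: [0.6, -0.3, 0.7]
gripper_width: 0.0002
grasp_force: 0.0
```

Request:
move_arm:
  targets:
    - [0,0,0,-0.005,-0.015,0,1]
    - [0,0,0,-0.009,-0.028,0,1]
    - [0,0,0,-0.012,-0.041,0,1]
    - [0,0,0,-0.015,-0.054,0,1]
    - [0,0,0,-0.017,-0.067,0,1]
    - [0,0,0,-0.018,-0.08,0,1]
    - [0,0,0,-0.017,-0.093,0,1]
    - [0,0,0,-0.016,-0.106,0,1]
    - [0,0,0,-0.015,-0.117,0,1]
    - [0,0,0,-0.015,-0.117,0,1]

```text
t: 3.15
position: [0.5218, 0.0726, 0.126]
tool_rot: [0.98, -0.201, -0.0, -0.001]
force: [-0.1, -0.9, -0.1]
gripper_width: 0.0006
grasp_force: 0.0
```

Run:
```python
from h import *
tool((.5285,.0815,.126))
grab('top','top1')
c=grab('wrist','w1')
a=load('top1'); im=a['color'][160:300,200:410,::-1]
im=cv2.resize(im,None,fx=3,fy=3,interpolation=cv2.INTER_CUBIC)
w=cv2.resize(c['color'][:,:,::-1],(0,0),fx=.65,fy=.65)
H=np.zeros((600,800,3),np.uint8);H[:312,:416]=w
H2=im[:280]; 
cv2.imwrite('pics/c1.png',np.vstack([np.pad(w,((0,0),(0,214),(0,0))),H2[:280]]))
```

```text
pos [0.5218 0.0726 0.126 ] xang -0.404 w 0.001 q7 -2.33 f [-0.1 -0.9 -0.1]
(0.5285, 0.0815, 0.126) [ 0.0026 -0.0108  0.    ]
```

View pics/c1.png

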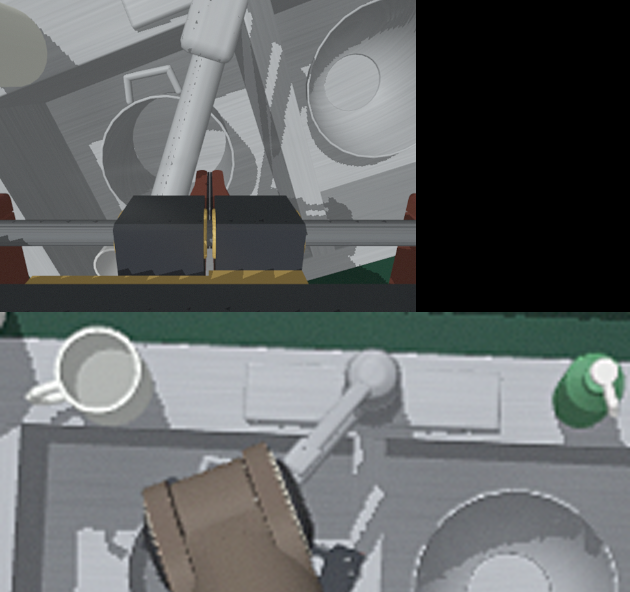

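The spout has followed the finger to the left and the lever hasn't moved. I'll back off to see it from above.

Request:
move_arm:
  targets:
    - [0,0,0,0,0.04,0,1]
    - [0,0,0,0,0.045,-0.045,1]
    - [0,0,0,0,0.06,-0.09,1]
    - [0,0,0,0,0.1,-0.12,1]
    - [0,0,0,0,0.145,-0.13,1]
    - [0,0,0,0,0.19,-0.135,1]
    - [0,0,0,0,0.23,-0.135,1]
    - [0,0,0,0,0.25,-0.135,1]
    - [0,0,0,0,0.25,-0.135,1]

```text
t: 4.15
position: [0.4207, -0.1623, 0.2614]
tool_rot: [0.979, -0.204, 0.0, 0.0]
force: [0.5, 0.1, -0.0]
gripper_width: 0.0005
grasp_force: 0.0
```

Run:
```python
from h import *
a=grab('top','top2'); im=a['color'][165:305,225:365,::-1]
im=cv2.resize(im,None,fx=4,fy=4,interpolation=cv2.INTER_CUBIC)
cv2.imwrite('pics/c2.png',im)
grab('wrist','w2')
for f in('w2','top2','w0'):
    c=load(f);P=cloud(c).reshape(-1,3);v=(c['range_z']>.1).ravel()
    # pot wall/rim band
    m=v&(P[:,2]>-.10)&(P[:,2]<.0)&(np.hypot(P[:,0]-.515,P[:,1]-.129)<.1)&(np.hypot(P[:,0]-.515,P[:,1]-.129)>.065)
    Q=P[m]; A=np.c_[2*Q[:,:2],np.ones(len(Q))]; 
    w=np.ones(len(Q))
    for _ in range(8):
        s=np.linalg.lstsq(A*w[:,None],(Q[:,:2]**2).sum(1)*w,rcond=None)[0]; r=np.sqrt(s[2]+s[:2]@s[:2]); e=np.abs(np.hypot(*(Q[:,:2]-s[:2]).T)-r); w=(e<.008)*1.+1e-3
    print(f,'potfit',s[:2].round(4),r.round(4),len(Q))
    m=v&(P[:,2]>.09)&(P[:,2]<.165)&(P[:,0]<.66)&(np.abs(P[:,1]-.03)<.16)&(P[:,0]>.43)
    Q=P[m]; Q=Q[np.hypot(Q[:,0]-.684,Q[:,1]+.03)>.13]
    d=Q[:,:2]-[.6844,-.0302]; print('spout ang',np.median(np.arctan2(-d[:,1],-d[:,0])).round(3),len(Q),'maxr',np.percentile(np.hypot(*d.T),98).round(3))
```

```text
w2 potfit [0.5158 0.1309] 0.083 12450
spout ang -0.609 38 maxr 0.14
top2 potfit [0.516  0.1315] 0.0831 568
spout ang -0.684 362 maxr 0.247
w0 potfit [0.5159 0.1311] 0.083 10018
spout ang -0.163 5020 maxr 0.245
```

View pics/c2.png

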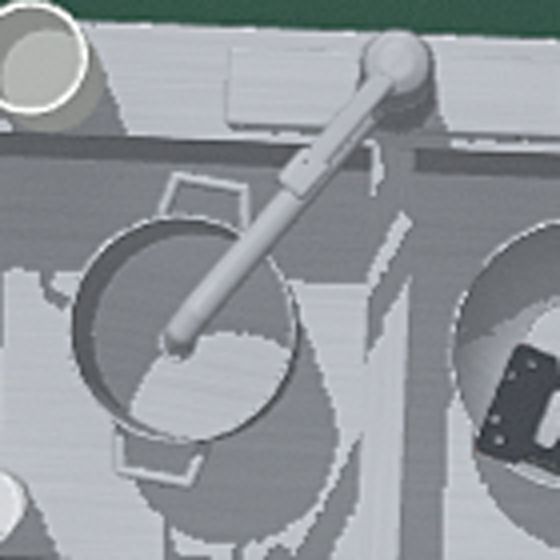

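The spout now reaches over the pot, with its outlet at about crop (179,338). I'll compare that position with the pot's middle.

Run:
```python
from h import *
c=load('top2')
for x,y,z in[(179,338,.125),(179,338,.14),(176,332,.155)]: print(rp(c,225+(x+.5)/4-.5,165+(y+.5)/4-.5,z).round(4))
# tube axes lines (z>.085), before (w0/top0) and after
L=[]
for f in('w0','top0','top2'):
    c=load(f);P=cloud(c).reshape(-1,3);P=P[(c['range_z']>.1).ravel()]
    d=P[:,:2]-[.6844,-.0302];r=np.hypot(*d.T);a=np.arctan2(-d[:,1],-d[:,0])
    m=(r>.125)&(r<.25)&(P[:,2]>.05)&(P[:,2]<.18)&(np.abs(a-(-.75 if f=='top2' else -.18))<.2)
    Q=P[m];vx,vy,x0,y0=cv2.fitLine(Q[:,:2].astype(np.float32),cv2.DIST_HUBER,0,.01,.01).ravel()
    n=np.array([-vy,vx]);L.append((n,n@[x0,y0]));pp=n@np.array([.516,.131])-n@[x0,y0]
    far=Q[r[m]>np.percentile(r[m],97)];
    print(f,m.sum(),'line ang',np.arctan(vy/vx)*-1,'axis off',n@[.6844,-.0302]-n@[x0,y0],'pot off',pp,'end',far.mean(0).round(4))
for i in(0,1): print('isect',np.linalg.solve([L[i][0],L[2][0]],[L[i][1],L[2][1]]))
for f in('w0','w2'):
    c=load(f);P=cloud(c).reshape(-1,3);m=(np.hypot(P[:,0]-.68,P[:,1]+.03)<.05)&(P[:,2]>.02)&(P[:,2]<.065);print(m.sum(),P[m].mean(0) if m.any() else '')
```

```text
[0.5029 0.1209 0.125 ]
[0.5022 0.1195 0.14  ]
[0.5055 0.12   0.155 ]
w0 5231 line ang 0.15480156 axis off -0.0011176351785659872 pot off 0.1321901706457138 end [0.4423 0.0095 0.1287]
top0 376 line ang 0.18569347 axis off -0.0005985781908035281 pot off 0.12673877036571504 end [0.441  0.0152 0.1272]
top2 376 line ang 0.69306225 axis off 0.0016694354057311678 pot off 0.01808942306041722 end [0.4938 0.1265 0.1321]
isect [ 0.6795052  -0.02830501]
isect [ 0.6800754  -0.02877855]
975 [ 0.66225442 -0.04089684  0.0397514 ]
1037 [ 0.66018339 -0.03435964  0.04021002]
```

Run:
```python
from h import *
tool((.506,.035,.26),(.506,.035,.126),(.518,.065,.126),(.5315,.0835,.126))
```

```text
pos [ 0.4223 -0.1591  0.2613] xang -0.407 w 0.0 q7 -1.74 f [-0.6 -0.1 -0.1]
(0.506, 0.035, 0.26) [ 0.     -0.2113  0.0014]
(0.506, 0.035, 0.126) [-0.     -0.2113  0.1354]
(0.518, 0.065, 0.126) [-0.0009 -0.2436  0.1354]
(0.5315, 0.0835, 0.126) [ 0.0042 -0.2659  0.1354]
```

Request:
move_arm:
  targets:
    - [0,0,0,0,-0.045,0,1]
    - [0,0,0,0,-0.09,0,1]
    - [0,0,0,0,-0.135,0,1]
    - [0,0,0,0,-0.175,0,1]
    - [0,0,0,0,-0.2,0.03,1]
    - [0,0,0,0,-0.21,0.075,1]
    - [0,0,0,0,-0.21,0.12,1]
    - [0,0,0,0,-0.211,0.135,1]
    - [0,0,0,0,-0.211,0.135,1]

```text
t: 5.15
position: [0.5038, 0.0366, 0.1235]
tool_rot: [0.98, -0.2, -0.003, 0.0]
force: [-0.3, 0.4, 0.6]
gripper_width: 0.0003
grasp_force: 0.0
```

Request:
move_arm:
  targets:
    - [0,0,0,-0.001,-0.015,0,1]
    - [0,0,0,-0.001,-0.03,0,1]
    - [0,0,0,0.001,-0.04,0,1]
    - [0,0,0,0.003,-0.048,0,1]
    - [0,0,0,0.004,-0.055,0,1]
    - [0,0,0,0.004,-0.055,0,1]
    - [0,0,0,0.004,-0.055,0,1]

```text
t: 5.85
position: [0.5313, 0.0836, 0.1262]
tool_rot: [0.979, -0.202, 0.0, -0.0]
force: [-0.1, -0.2, 0.4]
gripper_width: 0.0006
grasp_force: 0.0
```

Request:
move_arm:
  targets:
    - [0,0,0,0,0.04,0,1]
    - [0,0,0,0,0.05,-0.045,1]
    - [0,0,0,0,0.07,-0.09,1]
    - [0,0,0,0,0.11,-0.12,1]
    - [0,0,0,0,0.155,-0.135,1]
    - [0,0,0,0,0.2,-0.135,1]
    - [0,0,0,0,0.24,-0.135,1]
    - [0,0,0,0,0.26,-0.135,1]
    - [0,0,0,0,0.26,-0.135,1]
    - [0,0,0,0,0.26,-0.135,1]

```text
t: 6.85
position: [0.4285, -0.1551, 0.2613]
tool_rot: [0.979, -0.202, 0.0, -0.0]
force: [-0.1, 0.3, -0.2]
gripper_width: 0.0003
grasp_force: 0.0
```

Run:
```python
from h import *
a=grab('top','top3'); im=a['color'][165:305,225:365,::-1]
cv2.imwrite('pics/c3.png',cv2.resize(im,None,fx=4,fy=4,interpolation=cv2.INTER_CUBIC))
P=cloud(a).reshape(-1,3)
d=P[:,:2]-[.680,-.0287];r=np.hypot(*d.T);an=np.arctan2(-d[:,1],-d[:,0])
m=(r>.125)&(r<.25)&(P[:,2]>.05)&(P[:,2]<.18)&(np.abs(an+.77)<.2)
Q=P[m];vx,vy,x0,y0=cv2.fitLine(Q[:,:2].astype(np.float32),cv2.DIST_HUBER,0,.01,.01).ravel();n=np.array([-vy,vx])
print(m.sum(),'ang',np.arctan(vy/vx),'pot off',n@[.516-x0,.131-y0])
tool((.506,.035,.26))
```

```text
370 ang -0.7672897 pot off -0.0010983534
pos [ 0.4288 -0.1544  0.2613] xang -0.405 w 0.0 q7 -1.76 f [-0.3 -0.2  0.7]
(0.506, 0.035, 0.26) [-0.0038 -0.2045  0.0014]
```

View pics/c3.png

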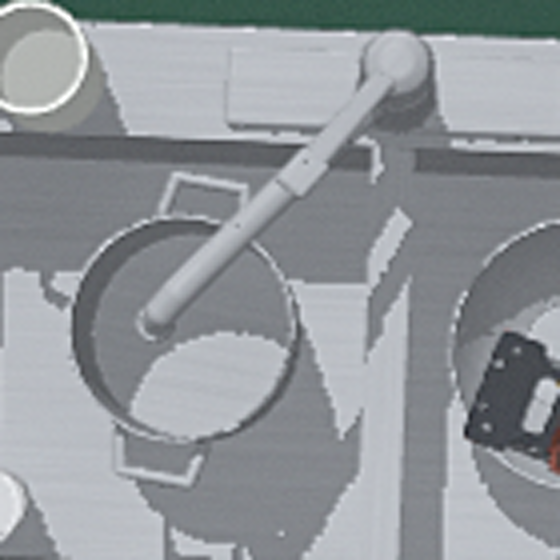

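The tube's line now passes within about 1 mm of the pot's middle. The outlet shows at crop (155,322), shifted only by its height above the pot. Next is the lever, starting from its left side.

Request:
move_arm:
  targets:
    - [0,0,2,0.015,-0.042,0,1]
    - [0,0,4,0.03,-0.084,0,1]
    - [0,0,6,0.045,-0.126,0,1]
    - [0,0,8,0.06,-0.168,0,1]
    - [0,0,10,0.075,-0.21,0,1]
    - [0,0,10,0.09,-0.252,0,1]
    - [0,0,10,0.103,-0.289,0,1]
    - [0,0,10,0.103,-0.289,0,1]
    - [0,0,10,0.103,-0.289,0,1]

```text
t: 7.8
position: [0.6369, 0.0721, 0.2601]
tool_rot: [0.959, -0.284, -0.001, -0.0]
force: [0.3, -0.3, -0.9]
gripper_width: 0.0006
grasp_force: 0.0
```

Run:
```python
from h import *
tool((.638,.071,.154))
```

```text
pos [0.6369 0.0721 0.2601] xang -0.577 w 0.001 q7 -2.43 f [ 0.3 -0.3 -0.9]
(0.638, 0.071, 0.154) [0.0017 0.0003 0.1061]
```

Request:
move_arm:
  targets:
    - [0,0,0,0.001,0,0.045,1]
    - [0,0,0,0.001,0,0.085,1]
    - [0,0,0,0.001,0,0.106,1]
    - [0,0,0,0.001,0,0.106,1]
    - [0,0,0,0.001,0,0.106,1]

```text
t: 8.3
position: [0.638, 0.0685, 0.1561]
tool_rot: [0.958, -0.286, 0.0, 0.0]
force: [0.7, -1.0, 0.0]
gripper_width: 0.0004
grasp_force: 0.0
```

```bash
cat > arc.py <<'E'
from h import *
import sys
def arc(ths):
    s=bot.sense();R=Rn.from_quat(s['tool_rot']).as_matrix();x0=np.arctan2(R[1,0],R[0,0]);tool()
    for t in ths:
        p=np.array([.681,-.029,.154]);p[:2]+=.097*np.array([-np.cos(t),-np.sin(t)])+.025*np.array([-np.sin(t),np.cos(t)])
        print(round(t,2),[0,0,round(np.degrees(x0-max(t,-.577))),*(R.T@(p-s['position'])).round(3)])
arc(np.linspace(*map(float,sys.argv[1:3]),int(sys.argv[3])))
E
python3 arc.py -.85 .05 10; rm -f z
```

```text
pos [0.638  0.0685 0.1561] xang -0.581 w 0.0 q7 -2.45 f [ 0.7 -1.   0. ]
-0.85 [0, 0, 0, np.float64(0.003), np.float64(0.008), np.float64(0.002)]
-0.75 [0, 0, 0, np.float64(-0.002), np.float64(0.017), np.float64(0.002)]
-0.65 [0, 0, 0, np.float64(-0.006), np.float64(0.026), np.float64(0.002)]
-0.55 [0, 0, -2, np.float64(-0.008), np.float64(0.036), np.float64(0.002)]
-0.45 [0, 0, -8, np.float64(-0.01), np.float64(0.046), np.float64(0.002)]
-0.35 [0, 0, -13, np.float64(-0.011), np.float64(0.056), np.float64(0.002)]
-0.25 [0, 0, -19, np.float64(-0.01), np.float64(0.066), np.float64(0.002)]
-0.15 [0, 0, -25, np.float64(-0.009), np.float64(0.076), np.float64(0.002)]
-0.05 [0, 0, -30, np.float64(-0.007), np.float64(0.085), np.float64(0.002)]
0.05 [0, 0, -36, np.float64(-0.004), np.float64(0.095), np.float64(0.002)]
```

Request:
move_arm:
  targets:
    - [0,0,0,0.003,0.008,0,1]
    - [0,0,0,-0.002,0.017,0,1]
    - [0,0,0,-0.006,0.026,0,1]
    - [0,0,-2,-0.008,0.036,0,1]
    - [0,0,-8,-0.01,0.046,0,1]
    - [0,0,-13,-0.011,0.056,0,1]
    - [0,0,-19,-0.01,0.066,0,1]
    - [0,0,-25,-0.009,0.076,0,1]
    - [0,0,-30,-0.007,0.085,0,1]
    - [0,0,-36,-0.004,0.095,0,1]

```text
t: 9.3
position: [0.582, -0.0082, 0.1561]
tool_rot: [1.0, 0.026, 0.001, -0.0]
force: [0.6, 1.7, 0.3]
gripper_width: 0.0004
grasp_force: 0.8
```

```bash
python3 arc.py .1 .82 9
python3 - <<'E'
from h import *
c=grab('wrist','w4');grab('side','s4')
s=load('s4')['color'][170:290,270:430,::-1]
cv2.imwrite('pics/c4.png',np.hstack([c['color'][:300,120:520,::-1],cv2.resize(s,(400,300),interpolation=cv2.INTER_CUBIC)]))
E
```

```text
pos [ 0.582  -0.0082  0.1561] xang 0.052 w 0.0 q7 -1.77 f [0.6 1.7 0.3]
0.1 [0, 0, -3, np.float64(-0.0), np.float64(0.006), np.float64(0.002)]
0.19 [0, 0, -8, np.float64(-0.002), np.float64(0.014), np.float64(0.002)]
0.28 [0, 0, -13, np.float64(-0.002), np.float64(0.023), np.float64(0.002)]
0.37 [0, 0, -18, np.float64(-0.002), np.float64(0.032), np.float64(0.002)]
0.46 [0, 0, -23, np.float64(-0.001), np.float64(0.041), np.float64(0.002)]
0.55 [0, 0, -29, np.float64(0.001), np.float64(0.05), np.float64(0.002)]
0.64 [0, 0, -34, np.float64(0.003), np.float64(0.059), np.float64(0.002)]
0.73 [0, 0, -39, np.float64(0.007), np.float64(0.067), np.float64(0.002)]
0.82 [0, 0, -44, np.float64(0.011), np.float64(0.075), np.float64(0.002)]
```

View pics/c4.png

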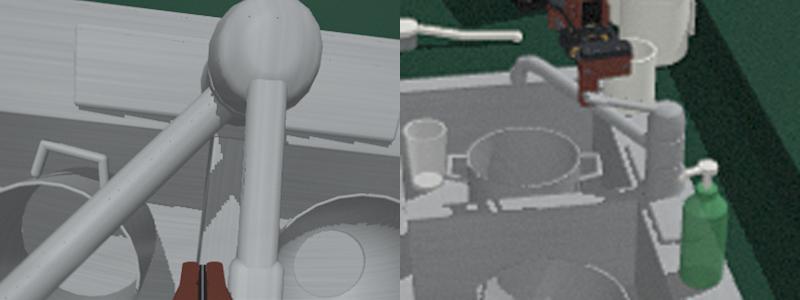

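The finger is on the lever's left side and pushing it right with about 1.7 N. The spout hasn't moved. I'll continue to just short of the stop.

Request:
move_arm:
  targets:
    - [0,0,-3,0,0.006,0,1]
    - [0,0,-8,-0.002,0.014,0,1]
    - [0,0,-13,-0.002,0.023,0,1]
    - [0,0,-18,-0.002,0.032,0,1]
    - [0,0,-23,-0.001,0.041,0,1]
    - [0,0,-29,0.001,0.05,0,1]
    - [0,0,-34,0.003,0.059,0,1]
    - [0,0,-39,0.007,0.067,0,1]
    - [0,0,-39,0.007,0.067,0,1]

```text
t: 10.3
position: [0.5928, -0.0758, 0.1553]
tool_rot: [0.935, 0.355, -0.0, 0.0]
force: [0.1, 0.2, 0.0]
gripper_width: 0.0003
grasp_force: 0.0
```

```bash
python3 arc.py .74 .9 9
```

```text
pos [ 0.5928 -0.0758  0.1553] xang 0.726 w 0.0 q7 -1.05 f [0.1 0.2 0. ]
0.74 [0, 0, -1, np.float64(-0.0), np.float64(-0.0), np.float64(0.001)]
0.76 [0, 0, -2, np.float64(-0.001), np.float64(0.002), np.float64(0.001)]
0.78 [0, 0, -3, np.float64(-0.001), np.float64(0.004), np.float64(0.001)]
0.8 [0, 0, -4, np.float64(-0.002), np.float64(0.006), np.float64(0.001)]
0.82 [0, 0, -5, np.float64(-0.002), np.float64(0.008), np.float64(0.001)]
0.84 [0, 0, -7, np.float64(-0.002), np.float64(0.01), np.float64(0.001)]
0.86 [0, 0, -8, np.float64(-0.002), np.float64(0.012), np.float64(0.001)]
0.88 [0, 0, -9, np.float64(-0.003), np.float64(0.014), np.float64(0.001)]
0.9 [0, 0, -10, np.float64(-0.003), np.float64(0.016), np.float64(0.001)]
```

Request:
move_arm:
  targets:
    - [0,0,-2,-0.001,0.002,0,1]
    - [0,0,-4,-0.002,0.005,0,1]
    - [0,0,-5,-0.002,0.007,0,1]
    - [0,0,-6,-0.002,0.008,0,1]
    - [0,0,-6,-0.002,0.008,0,1]

```text
t: 10.8
position: [0.5965, -0.0819, 0.1553]
tool_rot: [0.915, 0.404, -0.0, 0.0]
force: [-1.3, 0.3, 0.6]
gripper_width: 0.0006
grasp_force: 0.5
```

Request:
move_arm:
  targets:
    - [0,0,-1,0,0.001,0,1]
    - [0,0,-1,0,0.002,0,1]
    - [0,0,-1,0,0.002,0,1]

```text
t: 11.1
position: [0.5982, -0.0835, 0.1552]
tool_rot: [0.911, 0.412, 0.0, 0.0]
force: [-1.1, 0.8, -0.2]
gripper_width: 0.0005
grasp_force: 0.5
```

Request:
move_arm:
  targets:
    - [0,0,-1,0,0.001,0,1]
    - [0,0,-1,0,0.002,0,1]
    - [0,0,-1,0,0.002,0,1]

```text
t: 11.4
position: [0.5998, -0.0849, 0.1552]
tool_rot: [0.907, 0.42, 0.0, 0.0]
force: [-1.0, 0.8, -0.1]
gripper_width: 0.0008
grasp_force: 0.4
```

Request:
move_arm:
  targets:
    - [0,0,-1,0,0.001,0,1]
    - [0,0,-1,0,0.002,0,1]
    - [0,0,-1,0,0.002,0,1]

```text
t: 11.7
position: [0.6013, -0.0862, 0.1552]
tool_rot: [0.904, 0.428, 0.0, 0.0]
force: [-0.7, -0.3, -0.5]
gripper_width: 0.0004
grasp_force: 0.4
```

Request:
move_arm:
  targets:
    - [0,0,-1,0,0.001,0,1]
    - [0,0,-1,0,0.002,0,1]
    - [0,0,-1,0,0.002,0,1]

```text
t: 12.0
position: [0.6029, -0.0875, 0.1552]
tool_rot: [0.9, 0.436, 0.0, 0.0]
force: [-1.5, 0.3, -0.5]
gripper_width: 0.0007
grasp_force: 0.4
```

Request:
move_arm:
  targets:
    - [0,0,-1,0,0.001,0,1]
    - [0,0,-1,0,0.002,0,1]
    - [0,0,-1,0,0.002,0,1]

```text
t: 12.3
position: [0.6045, -0.0887, 0.1552]
tool_rot: [0.896, 0.444, 0.0, 0.0]
force: [-1.0, 0.4, 0.1]
gripper_width: 0.0005
grasp_force: 0.4
```

Run:
```python
from h import *
f=[bot.sense()['force']];tool()
grab('top','top5');c=load('top5');im=c['color'][165:235,270:375,::-1]
w=grab('wrist','w5')['color'][:,:,::-1]
cv2.imwrite('pics/c5.png',np.hstack([cv2.resize(im,(450,300),interpolation=cv2.INTER_CUBIC),w[:300,160:500]]))
```

```text
pos [ 0.6045 -0.0887  0.1552] xang 0.92 w 0.0 q7 -0.85 f [-1.   0.4  0.1]
```

View pics/c5.png

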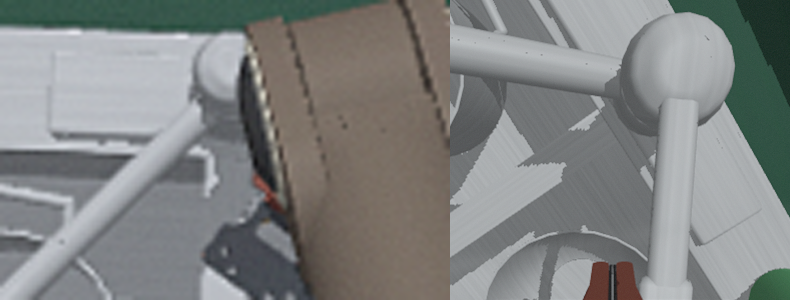

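The wrist view shows the finger still against the lever's left side. The lever runs from the cap at (678,75) to (670,290). I'll measure its angle.

```bash
cat > lev.py <<'E'
from h import *
import sys
for f in sys.argv[1:]:
    c=load(f);P=cloud(c).reshape(-1,3)
    d=P[:,:2]-[.681,-.029];r=np.hypot(*d.T)
    m=(r>.035)&(r<.115)&(P[:,2]>.135)&(P[:,2]<.185)&(c['range_z'].ravel()>.1)
    Q=P[m]; vx,vy,x0,y0=cv2.fitLine(Q[:,:2].astype(np.float32),cv2.DIST_HUBER,0,.01,.01).ravel()
    print(f,m.sum(),'lever ang',np.arctan(vy/vx),np.median(np.arctan2(-d[m,1],-d[m,0])),'z at r=.08',np.median(P[m&(abs(r-.08)<.005),2]))
E
python3 lev.py top3 w4 w5
python3 - <<'E'
from h import *
# counter yaw from sink edges in top0: tray panel and sink outer edges
c=load('top0'); e=cv2.Canny(c['color'],60,150)
L=cv2.HoughLinesP(e,1,np.pi/720,60,minLineLength=90,maxLineGap=6)
for l in L[:,0]:
    a=rp(c,l[0],l[1],0);b=rp(c,l[2],l[3],0);d=b-a
    if abs(d[1])<3*abs(d[0]): continue
    print(l,np.arctan(-d[0]/d[1]).round(3))
E
```

```text
top3 203 lever ang -0.6843557 -0.704805883406913 z at r=.08 0.16298162922671233
w4 8702 lever ang -0.23428385 -0.05141769801598685 z at r=.08 0.1629119314465131
w5 7848 lever ang 0.49465823 0.8256632011799276 z at r=.08 0.1625612213804208
[511  11 639   8] -0.003
[207 125 446 134] -0.062
[391 358 525 356] -0.003
[126  23 638  10] -0.001
[381 161 545 168] -0.066
[357  45 462  49] -0.065
[336 341 526 349] -0.06
[ 24 409 160 407] -0.002
[ 69 329 308 339] -0.059
[327 173 455 178] -0.062
[119 405 210 404] -0.005
[339 202 440 206] -0.061
[324 311 436 316] -0.063
[231 319 418 327] -0.061
[463  48 578  51] -0.053
[305 207 430 212] -0.062
[175  38 352  44] -0.061
[434 400 525 401] -0.027
[  0 234  91 214] 0.196
[201 305 307 310] -0.065
```

Request:
move_arm:
  targets:
    - [0,0,-1,0,0.001,0,1]
    - [0,0,-1,0,0.002,0,1]
    - [0,0,-1,0,0.002,0,1]

```text
t: 12.7
position: [0.6049, -0.089, 0.1551]
tool_rot: [0.892, 0.452, -0.001, -0.001]
force: [-6.3, 2.4, 3.8]
gripper_width: 0.0004
grasp_force: 2.9
```

Request:
move_arm:
  targets:
    - [0,0,-1,0,0.001,0,1]
    - [0,0,-1,0,0.002,0,1]
    - [0,0,-1,0,0.002,0,1]

```text
t: 13.0
position: [0.6049, -0.0892, 0.155]
tool_rot: [0.888, 0.46, -0.002, -0.002]
force: [-12.5, 4.5, 7.0]
gripper_width: 0.0004
grasp_force: 6.0
```

The stop is reached: force is rising while the finger no longer moves. I'll back off and retreat.

Request:
move_arm:
  targets:
    - [0,0,0,0,-0.015,0,1]
    - [0,0,0,0,-0.03,0,1]
    - [0,0,0,0,-0.03,-0.04,1]
    - [0,0,0,0,-0.03,-0.085,1]
    - [0,0,0,0,-0.03,-0.12,1]
    - [0,0,0,0,-0.03,-0.12,1]

```text
t: 13.6
position: [0.5859, -0.0733, 0.2809]
tool_rot: [0.888, 0.46, 0.004, 0.003]
force: [0.1, -0.2, 0.6]
gripper_width: 0.001
grasp_force: 0.0
```

Run:
```python
from h import *
tool((.42,-.22,.28))
```

```text
pos [ 0.5859 -0.0733  0.2809] xang 0.956 w 0.001 q7 -0.77 f [ 0.1 -0.2  0.6]
(0.42, -0.22, 0.28) [-0.2155 -0.0509 -0.0005]
```

Request:
move_arm:
  targets:
    - [0,0,0,-0.04,-0.01,0,1]
    - [0,0,0,-0.085,-0.02,0,1]
    - [0,0,0,-0.13,-0.03,0,1]
    - [0,0,0,-0.175,-0.04,0,1]
    - [0,0,0,-0.215,-0.05,0,1]
    - [0,0,0,-0.215,-0.05,0,1]
    - [0,0,0,-0.215,-0.05,0,1]

```text
t: 14.3
position: [0.4178, -0.221, 0.2751]
tool_rot: [0.889, 0.459, 0.0, 0.0]
force: [-0.2, 0.2, -0.5]
gripper_width: 0.0005
grasp_force: 0.0
```

Run:
```python
from h import *
a=grab('top','top6'); im=a['color'][160:300,200:410,::-1]
cv2.imwrite('pics/c6.png',cv2.resize(im,None,fx=3.8,fy=3.8,interpolation=cv2.INTER_CUBIC))
P=cloud(a).reshape(-1,3)
d=P[:,:2]-[.680,-.0287];r=np.hypot(*d.T);an=np.arctan2(-d[:,1],-d[:,0])
m=(r>.125)&(r<.25)&(P[:,2]>.05)&(P[:,2]<.18)&(np.abs(an+.77)<.2)
Q=P[m];vx,vy,x0,y0=cv2.fitLine(Q[:,:2].astype(np.float32),cv2.DIST_HUBER,0,.01,.01).ravel();n=np.array([-vy,vx])
print(m.sum(),'ang',np.arctan(vy/vx),'pot off',n@[.516-x0,.131-y0])
m=(r>.04)&(r<.115)&(P[:,2]>.14)&(P[:,2]<.2)&(an>0); print('lever',m.sum(),np.median(an[m]),'z',np.median(P[m&(abs(r-.08)<.01),2]))
tool()
```

```text
372 ang -0.7695386 pot off -0.0012023002
lever 197 0.8963209720725165 z 0.16272625235119342
pos [ 0.4187 -0.22    0.2752] xang 0.956 w 0.0 q7 -0.32 f [-0.2  1.   0.7]
```

View pics/c6.png

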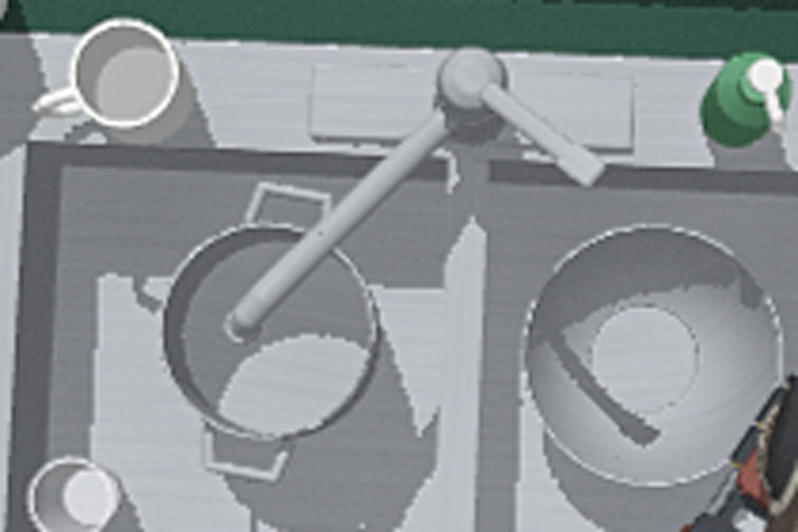

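The spout is over the pot's middle with its outlet at about crop (240,325). The lever is fully right with its tip at (595,175), its height is unchanged, and the other items haven't moved.

```bash
python3 -c "
from cell import bot
print(bot.close_job())"
```

```text
the job is handed in; nothing more can be done
None
```

The job is handed in: the spout's line passes about 1 mm from the pot's middle, the lever is against its cold (right) stop and not lifted, and the pot and other items in the last sink view are where they were.

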